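# Stroke the proof-test slide and leave its carriage hanging on the sticky spot

### The job

The carriage of the inclined fibre proof-test slide hangs up somewhere on its rail. Take it by the knob and stroke it gently through its full travel - up against the top stop, then back down against the low stop, never bumping or straining the stops and never letting it run away - feeling for the sticky spot; then bring it to that spot and let go, so that it stays hanging there by itself and we can see which stretch of rail to clean. Leave the tools lying round it alone.

Things in the scene. Friction and masses are not known exactly. Their poses are not given: they have to be found in the camera images.
- tester: the slide's fixed stand: aluminium base plate 340 x 84 mm, 12 mm high over its feet, two grey uprights, a beam with a steel rail inclined 20 degrees (0.349 rad). Origin: centre of the plate's underside, on the table. x lies level along the rail, toward the HIGH end; z up; the rail is in the plane y = 0. Uphill travel is cos 20 deg along this x and sin 20 deg along z.
- carriage: dark steel carriage with weight plate, 56 mm long, 48 wide, about 0.72 kg (0.6 to 0.87); starts resting on the low stop. x points uphill along the rail, z square to it; origin at mid-length, on the rail's underside. Free, it rolls down by its weight (about 2.5 N along the rail; plain friction 0.3 N), except on the sticky spot.
- rail_mid (a point): point on the middle of the rail's top, a steel rail 284 x 15 x 13 mm. The carriage's travel between the stops is 155 to 179 mm, differing each time. One unseen sticky spot lies with its middle 35 to 130 mm of travel above the low stop: over about 10 to 15 mm of travel the carriage drags with 6 to 9 N more dry friction, either way, enough to hang there by itself.
- knob (a point): middle of the carriage's black ribbed grip knob, 24 mm across, 33 mm long, square to the rail (so it leans 20 degrees, top toward the low end). The point is on its axis, 82 mm from the rail's underside, 42 mm above the weight plate. A fibre clamp 15 x 22 mm, 10 mm high, stands on the plate 14 mm uphill of the knob's axis. Room for fingers on all sides.
- low_stop: stop collar fixed at the rail's low end: aluminium block 14 x 36 x 27 mm with a round rubber buffer 13 mm across. Origin: middle of the block, on the rail's underside; x uphill along the rail. The carriage touches the buffer when its origin is 40 mm uphill of this one. The rubber yields 1 mm for 6 N, at most 3.5 mm.
- top_stop: the like stop collar near the rail's high end, clamped at a place that differs each time; same size and axes. The carriage touches its buffer when the carriage's origin is 40 mm downhill of this one. The rubber yields 1 mm for 6 N, at most 3.5 mm.
- sleeve_vial: bystander: clear vial with a blue cap, 30 mm across, 75 mm high, standing on the table beyond the slide. Origin: centre of its underside.
- side_cutter: bystander: side cutter with red handles, 133 x 41 x 13 mm, lying on the table beyond the slide. Origin: middle of its underside.
- driver_a: bystander: yellow screwdriver, 148 x 18 x 16 mm, lying on the table on the robot's side of the slide. Origin: middle of its underside.

How it is judged:
On the way, in this order (a step that is already met when the one before it is completed fails the run):
1. the carriage has been pushed up against the top stop's buffer (at least 1 N) (contact force between carriage and top_stop above 1 N), for 0.2 s.
2. the carriage has been brought back down against the low stop's buffer (at least 1 N) (contact force between carriage and low_stop above 1 N), for 0.2 s.
At the end, for the whole second after the job is handed in: the carriage hangs still (under 4 mm/s) by itself on the rail, at least 15 mm from either stop, which it can do only on the sticky spot (x of carriage in the frame of low_stop above 0.055 m and x of carriage in the frame of top_stop below -0.055 m and linear speed of carriage below 0.004 m/s and contact force between carriage and low_stop below 0.1 N and contact force between carriage and top_stop below 0.1 N); the robot touches nothing.
It fails at once if the carriage is pressed on the top stop with more than 15 N (contact force between carriage and top_stop above 15 N).
It fails at once if the carriage is pressed on the low stop with more than 15 N (contact force between carriage and low_stop above 15 N).
It fails at once if the carriage runs away or is jerked (over 0.3 m/s) (linear speed of carriage above 0.3 m/s).
It fails at once if the vial, the side cutter or the screwdriver is disturbed (moved over 15 mm) (distance of any of sleeve_vial, side_cutter, driver_a from where it was at the start of the episode above 0.015 m).
It also fails if it takes over 72 s, if anything falls off the work surface, if the arm or the gripper's body presses on something with over 40 N, if the wrist force passes 120 N, or if a joint passes its speed limit or range.

### The arm

A 7-joint arm with a two-finger parallel gripper is mounted at the origin on a cart in front of the work surface, level with it; the furniture and walls round the work are solid. World frame = base frame: x ahead of the robot, y to its left, z up, the work surface at z = 0. Lengths are in m, angles in rad, forces in N, time in s.
With the tool pointing down it reaches from about 0.35 to 0.9 m from the base axis. Payload 8.1 kg.
Tool frame: the origin (TCP) lies between the finger pads; the fingertips stand ahead of it and the grasp point (between the pads) is the TCP (arm.nose_length is the z of the fingertips in the tool frame, in m); z points along the fingers, y is the line along which they close (so a half turn about z gives the same grasp; the last joint's range is limited). The gripper opens to 92 mm and grips with 3 to 60 N. Pads are 19 mm wide; open, the fingers measure 130 mm over their backs; the gripper's body (75 mm by 190 mm) begins 47 mm behind the grasp point.
Start: joints at [-1.397, 0.434, 0.025, 1.573, -0.012, 1.134, -0.075], TCP at [0.171, 0.601, 0.246] pointing down, gripper open.
Joint ranges: [-2.62, 2.62], [-0.44, 2.09], [-1.27, 1.32], [0.08, 2.57], [-1.32, 4.46], [0.12, 2], [-2.74, 2.74]. Speed limits (rad/s): [2.22, 2.22, 3.01, 3.01, 3.14, 3.14, 3.14].

### API

Orientations are given as a rotation vector (axis times angle).
In Python, from cell import sensors, optics, arm gives the robot as it stands.
- The arm moves only by the tool arm_command, never from a script. Its argument "deltas" is one flat list of numbers, 7 for each row, row after row: the turn, a rotation vector about the world's x, y, z as a fraction of full scale, then the shift along the world's x, y, z as a fraction of full scale, then the finger opening in mm, from 0 to 91.8. In form: [wx, wy, wz, dx, dy, dz, fingers, wx, wy, wz, dx, dy, dz, fingers, ...]. A call has 1 to 20 rows; each row is the pose to reach, as a shift and turn from the pose commanded when the call began; what a row does not reach only later rows make up. Full scale, the value 1, is 1 m for a shift and 90 degrees for a turn. A row lasts 1/10 s, in which the tool goes at most 50 mm and 8.59 degrees, less where a joint would pass 70% of its speed; a pose out of reach is approached as far as the arm can. A call with a number of a shift or a turn outside -1 to 1 is refused whole. A call with a gripper value outside its range is refused whole. The fingers move at their own pace and stop on an object; "force" is the grip in N (left out, the last holds). Time passes only in rows, so rows that repeat a pose let the fingers close. It gives the time, the measured TCP pose, the force, the opening and the grip force at its end, in the units of the state.
- sensors.observe(): the state, without advancing time (a new reading comes with each control period).
- optics.get_image(name): name is "scene" or "top" or "wrist"; returns the picture (400x640x3 uint8, blue, green, red); there is no depth.
- optics.calibration(name): a dict with "camera_matrix" (3x3 intrinsics, pixels), "D" ([k1, k2, p1, p2, k3] as OpenCV has them; the pictures are not rectified), "rvec" (rotation vector, rad) and "tvec" (3), from world to camera coordinates, as OpenCV has them. Camera axes: x right, y down, z forward; pixel columns grow to the right and rows downward; lengths in m; the calibration is good to about 2 mm. A picture is of the moment at which its call begins: read the wrist's pose just before it. calibration takes no time and is no camera call; for the wrist camera it gives the pose at the moment of the call.
- arm.sign_off(): hands the job in; it is judged then, once.
The state is a dict: "clock": time; "joints": joint angles; "dq": joint speeds; "joint_efforts": joint torques, N m; "position": TCP position; "ee_rot": TCP orientation; "force": force on the tool from outside, world axes, zero at the start; "ft_torque": the same for the moment, N m; "width": opening from 0.0 (shut) to 1.0 (fully open); "gripper_force": force on a finger pad.
Only numpy, scipy, OpenCV 4.12 (cv2) and the standard library are available. Lean on these libraries where they do the work, as an engineer would, in place of code of your own. Each camera call takes 0.05 s, during which the arm holds its last target. There are 200 camera calls.

## Working session

There is one attempt and no reset: what is moved stays moved. The work goes in short steps, Python scripts to look and compute and a tool call to move; the robot and the scene stay as the last step left them, time stands still between calls to the robot, and variables do not carry over. Pictures are saved under pics/ and viewed, at most 10 in all, crops included, and the job is handed in when it is done.

Besides the shell and the picture viewer there is one more tool, called after ">>>" as name(argument=value, ...) on one line, values as JSON. arm_command: Moves the arm, as the interface text tells. Its arguments: {"type":"object","properties":{"deltas":{"type":"array","items":{"type":"number"}},"force":{"type":"number"}},"required":["deltas"]}

```bash
mkdir -p pics; cat > h.py <<'E'
import numpy as np,cv2
from cell import sensors,optics,arm
def ray(cal,uv):
    K=np.array(cal["camera_matrix"]);D=np.array(cal["D"]);R=cv2.Rodrigues(np.array(cal["rvec"],float))[0];t=np.array(cal["tvec"],float).ravel()
    p=cv2.undistortPoints(np.array([[uv]],float),K,D)[0,0]
    d=R.T@np.array([p[0],p[1],1]);return -R.T@t,d/np.linalg.norm(d)
def tri(rs):
    A=0;b=0
    for c,d in rs:
        P=np.eye(3)-np.outer(d,d);A=A+P;b=b+P@c
    x=np.linalg.solve(A,b);return x,[np.linalg.norm((np.eye(3)-np.outer(d,d))@(x-c)) for c,d in rs]
def atz(r,z): return r[0]+r[1]*(z-r[0][2])/r[1][2]
def proj(cal,P):
    return cv2.projectPoints(np.array(P,float).reshape(-1,1,3),np.array(cal["rvec"],float),np.array(cal["tvec"],float),np.array(cal["camera_matrix"]),np.array(cal["D"]))[0][:,0]
E
python3 - <<'E'
from h import *
for n in("scene","top"):
    cv2.imwrite(f"pics/{n}0.png",optics.get_image(n))
    c=optics.calibration(n);print(n,ray(c,(320,200)))
s=sensors.observe();print(s,arm.nose_length)
E
```

```text
scene (array([ 0.14817125, -0.4780102 ,  0.7461875 ]), array([ 0.46649095,  0.45062848, -0.76113085]))
top (array([ 0.45348602, -0.11750589,  0.92087249]), array([ 0.16224959, -0.0125439 , -0.98667002]))
{'clock': 0.1, 'joints': array([-1.39659993,  0.43514204,  0.02496586,  1.57399094, -0.01161738,
        1.13401377, -0.0751045 ]), 'dq': array([ 2.36194421e-04, -2.56156908e-03, -1.02181589e-03, -2.23470122e-03,
        1.18095908e-04,  8.42225861e-05, -4.02380644e-04]), 'joint_efforts': array([ 3.27296926e-03, -6.69119883e+01,  9.87929218e-01, -3.15142822e+01,
       -6.05577766e-02,  3.75546212e-02,  5.21454513e-05]), 'position': array([0.17071834, 0.60078464, 0.24503621]), 'ee_rot': array([-4.33507446e-01, -3.11145179e+00,  2.20913839e-03]), 'force': array([-0.25302042, -0.44429372, -0.27355995]), 'ft_torque': array([ 0.0174181 , -0.02328256,  0.00239944]), 'gripper_force': 0.0, 'width': 1.0021272589120624} 0.019
```

View pics/scene0.png

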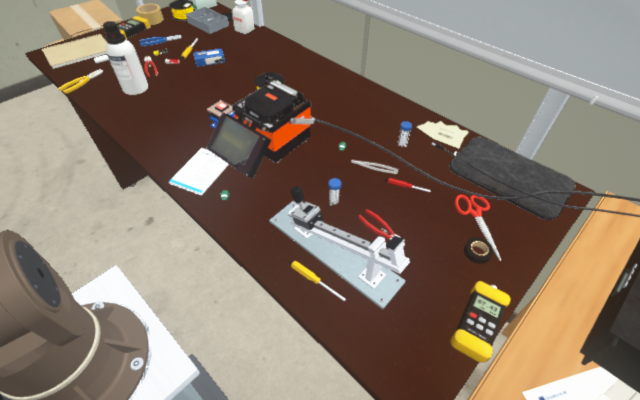

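View pics/top0.png

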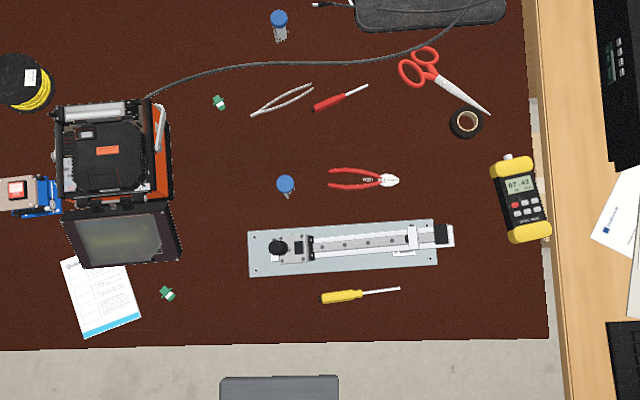

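The scene view shows the slide at (340,250), with the carriage at its low left end and the knob at about (297,192). The top view shows the plate spanning (248..438, 220..277) and the knob at (278,247). The screwdriver is at (360,295), the vial at (286,184) and the cutter at (365,178). I'll enlarge both views next.

```bash
python3 - <<'E'
import cv2
a=cv2.imread("pics/top0.png")[205:305,240:460];b=cv2.imread("pics/scene0.png")[175:310,260:420]
cv2.imwrite("pics/ta.png",cv2.resize(a,None,fx=3.6,fy=3.6,interpolation=2));cv2.imwrite("pics/sb.png",cv2.resize(b,None,fx=4.4,fy=4.4,interpolation=2))
E
```

```text
(no output)
```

View pics/ta.png

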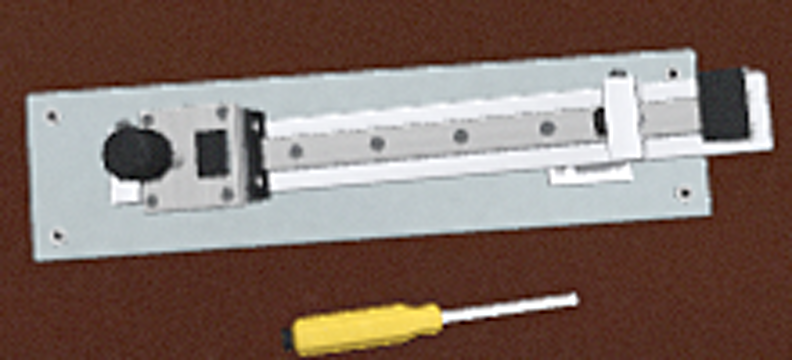

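View pics/sb.png

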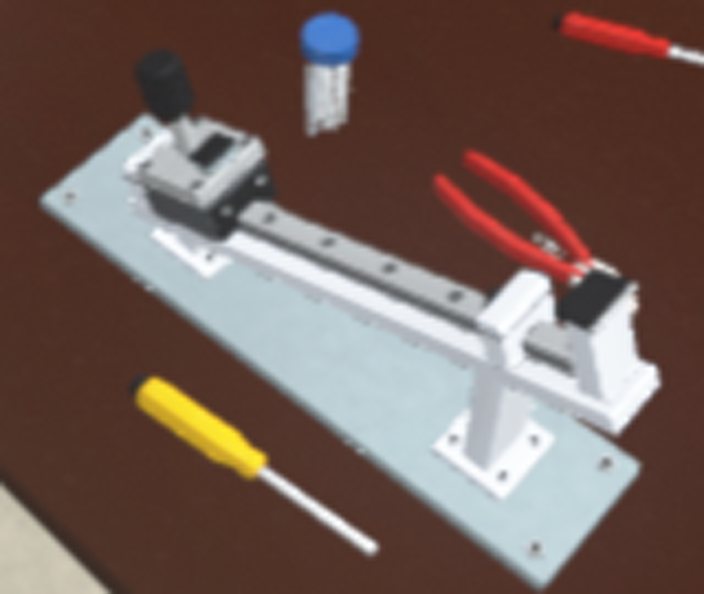

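Enlarged, top crop: plate corners are (27,95), (692,48), (712,213) and (35,262), the knob is at (137,155) and the top stop block is at (620,115). Scene crop: plate corners are (40,200), (545,588), (638,465) and (145,115), and the knob's middle is at (164,87). The robot is on the screwdriver's side.

```bash
python3 - <<'E'
from h import *
from scipy.optimize import least_squares
ct,cs=optics.calibration("top"),optics.calibration("scene")
T=lambda u,v:((u+.5)/3.6+240-.5,(v+.5)/3.6+205-.5); S=lambda u,v:((u+.5)/4.4+260-.5,(v+.5)/4.4+175-.5)
t=[T(27,95),T(692,48),T(712,213),T(35,262)]; s=[S(145,115),S(638,465),S(545,588),S(40,200)]
for p,q in zip(t,s): print(atz(ray(ct,p),.012),atz(ray(cs,q),.012))
kt,ks=T(137,155),S(164,87)
k,e=tri([ray(ct,kt),ray(cs,ks)]);print("knob",k,e)
t0,t1=[atz(ray(ct,p),.012) for p in t],[atz(ray(cs,p),.012) for p in s]
m=(np.array(t0)+np.array(t1))/2
L=np.array([[-.17,.042],[.17,.042],[.17,-.042],[-.17,-.042]])
f=lambda p:((L@np.array([[np.cos(p[2]),np.sin(p[2])],[-np.sin(p[2]),np.cos(p[2])]])+p[:2])-m[:,:2]).ravel()
r=least_squares(f,[.55,-.1,-.1]);print(r.x,r.fun)
c,sn=np.cos(r.x[2]),np.sin(r.x[2]);d=k[:2]-r.x[:2];print("knob in tester",c*d[0]+sn*d[1],-sn*d[0]+c*d[1],k[2])
for n,u in(("vial",T(165,-70)),("drvA",T(290,335)),("drvtip",T(575,298)),):print(n,atz(ray(ct,u),.012))
print(atz(ray(ct,(286,184)),.075),atz(ray(ct,(330,170)),.012),atz(ray(ct,(398,180)),.012))
E
```

```text
[0.54860311 0.00478744 0.012     ] [0.54752909 0.00471887 0.012     ]
[ 0.56530003 -0.33222852  0.012     ] [ 0.5630298  -0.33196687  0.012     ]
[ 0.48208251 -0.33750574  0.012     ] [ 0.48089687 -0.33860507  0.012     ]
[0.46494084 0.0008861  0.012     ] [0.46480449 0.00102863 0.012     ]
knob [ 0.5095439  -0.0581046   0.11752564] [np.float64(0.00019376365027382896), np.float64(0.00019376365027382283)]
[ 0.51464834 -0.16611065 -1.52183515] [ 2.11839752e-04  9.88026737e-04  7.53171993e-04 -1.75368425e-03
 -4.70942274e-04  9.29325646e-05 -4.94069471e-04  6.72724951e-04]
knob in tester -0.1081264309408052 0.0001876638278251637 0.11752563539581874
vial [ 0.63198412 -0.06600794  0.012     ]
drvA [ 0.42633697 -0.12535427  0.012     ]
drvtip [ 0.44151982 -0.26727054  0.012     ]
[ 0.62167922 -0.07051118  0.075     ] [ 0.65885229 -0.14887316  0.012     ] [ 0.63720951 -0.27383878  0.012     ]
```

```bash
cat >> h.py <<'E'
from scipy.spatial.transform import Rotation as Ro
yaw=-1.5218;tx=np.array([np.cos(yaw),np.sin(yaw),0]);ty=np.array([-tx[1],tx[0],0]);zz=np.array([0,0,1.])
a=np.radians(20);u=np.cos(a)*tx+np.sin(a)*zz;n=-np.sin(a)*tx+np.cos(a)*zz
Rt=Ro.from_matrix(np.c_[np.cross(ty,-n),ty,-n])
K=np.array([.5095,-.0581,.1175])
def st():
    s=sensors.observe();p=s["position"];R=Ro.from_rotvec(s["ee_rot"]);return s,p,R
E
python3 - <<'E'
from h import *
s,p,R=st();print("u",u,"n",n)
print((Rt*R.inv()).as_rotvec()/(np.pi/2),K+.08*n-p)
# top stop estimate: block seen at crop(620,115) -> plane y=0 of tester, block top
ct=optics.calibration("top")
r=ray(ct,((620)/3.6+240,(117)/3.6+205));O=np.array([.5146,-.1661,0])
# carriage origin at knob - .082 n ; block top line: origin + s*u + .027 n
c0=K-.082*n
A=np.c_[u,-r[1],ty];x=np.linalg.solve(A,r[0]-(c0+.027*n));print("top stop s from carriage origin",x, "travel",x[0]-.04)
E
```

```text
u [ 0.04602307 -0.93856491  0.34202014] n [-0.01675103  0.34160969  0.93969262]
[-0.18499142 -0.14820709 -0.78389511] [ 0.33744157 -0.63155587 -0.0523608 ]
top stop s from carriage origin [ 2.06283930e-01  8.02032797e-01 -6.05946569e-05] travel 0.16628392978200157
```

>>> arm_command(deltas=[0,0,0,0.02,-0.03,0.05,91.8,0,0,0,0.04,-0.07,0.08,91.8,-0.09,-0.07,-0.39,0.17,-0.32,0.08,91.8,-0.09,-0.07,-0.39,0.17,-0.32,0.08,91.8,-0.09,-0.07,-0.39,0.17,-0.32,0.08,91.8,-0.09,-0.07,-0.39,0.17,-0.32,0.08,91.8,-0.185,-0.148,-0.784,0.337,-0.632,0.08,91.8,-0.185,-0.148,-0.784,0.337,-0.632,0.08,91.8,-0.185,-0.148,-0.784,0.337,-0.632,0.08,91.8,-0.185,-0.148,-0.784,0.337,-0.632,0.08,91.8,-0.185,-0.148,-0.784,0.337,-0.632,0.08,91.8,-0.185,-0.148,-0.784,0.337,-0.632,0.08,91.8,-0.185,-0.148,-0.784,0.337,-0.632,0.08,91.8,-0.185,-0.148,-0.784,0.337,-0.632,0.08,91.8,-0.185,-0.148,-0.784,0.337,-0.632,0.03,91.8,-0.185,-0.148,-0.784,0.337,-0.632,-0.02,91.8,-0.185,-0.148,-0.784,0.337,-0.632,-0.052,91.8,-0.185,-0.148,-0.784,0.337,-0.632,-0.052,91.8,-0.185,-0.148,-0.784,0.337,-0.632,-0.052,91.8,-0.185,-0.148,-0.784,0.337,-0.632,-0.052,91.8])

```text
clock: 2.1
position: [0.5091, -0.0302, 0.1958]
ee_rot: [1.976, 2.077, -0.343]
force: [-0.1, -0.3, 0.4]
width: 1.001
gripper_force: 0.0
```

```bash
python3 - <<'E'
from h import *
s,p,R=st();print(s["clock"],s["joints"],s["force"])
print((Rt*R.inv()).as_rotvec()/(np.pi/2),K-p, p)
c=optics.calibration("wrist");im=optics.get_image("wrist");print(proj(c,[K,K+.0165*n]))
cv2.imwrite("pics/w1.png",im)
E
```

```text
2.1 [-0.71957433  0.35345905  0.57199316  1.97518315  0.19909185  0.91512646
 -0.24862186] [-0.10869938 -0.31444028  0.4058468 ]
[-0.00070426  0.00240777 -0.00067287] [ 0.00040264 -0.02785198 -0.07832065] [ 0.50909736 -0.03024802  0.19582065]
[[315.17201993 214.79495224]
 [315.07971464 222.08196402]]
```

View pics/w1.png

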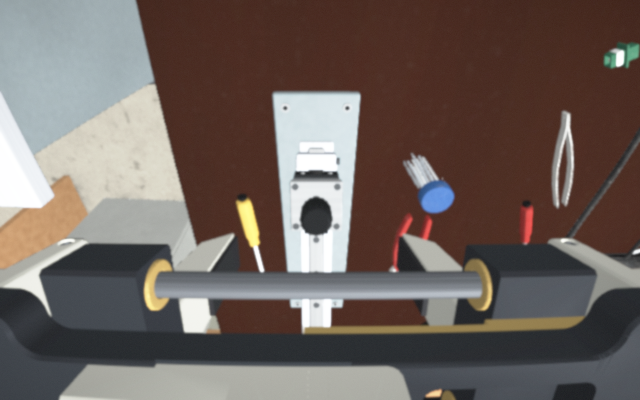

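The wrist view shows the knob at (316,215), against a predicted (315,218). Fingers sit on both sides of it, so I can go down.

>>> arm_command(deltas=[0,0,0,0,-0.009,-0.026,91.8,0,0,0,0,-0.019,-0.053,91.8,0,0,0,0,-0.028,-0.078,91.8,0,0,0,0,-0.028,-0.078,60,0,0,0,0,-0.028,-0.078,40,0,0,0,0,-0.028,-0.078,40,0,0,0,0,-0.028,-0.078,40], force=25)

```text
clock: 2.85
position: [0.5089, -0.058, 0.1171]
ee_rot: [1.976, 2.077, -0.343]
force: [-0.6, 0.4, -0.1]
width: 0.701
gripper_force: 0.0
```

>>> arm_command(deltas=[0,0,0,0,0,0,30,0,0,0,0,0,0,24,0,0,0,0,0,0,15,0,0,0,0,0,0,15,0,0,0,0,0,0,15,0,0,0,0,0,0,15], force=25)

```text
clock: 3.45
position: [0.5093, -0.0586, 0.1159]
ee_rot: [1.976, 2.076, -0.344]
force: [5.8, -1.9, -4.7]
width: 0.251
gripper_force: 25.0
```

```bash
python3 - <<'E'
from h import *
s,p,R=st();print(s["clock"],p,s["force"],s["force"]@u,s["width"]*91.8,s["gripper_force"],s["ft_torque"])
E
```

```text
3.45 [ 0.50932696 -0.05863694  0.11590895] [ 5.77862829 -1.93063813 -4.73725282] 0.45774352187065204 23.03051809493985 24.9992946308339 [ 0.3354952  -0.85122616  0.26404933]
```

>>> arm_command(deltas=[0,0,0,0.0006,-0.0025,0.00091,15,0,0,0,0.0008,-0.005,0.00182,15,0,0,0,0.0009,-0.00751,0.00274,15])

```text
clock: 3.75
position: [0.5097, -0.066, 0.1186]
ee_rot: [1.976, 2.077, -0.345]
force: [5.7, 0.4, -4.7]
width: 0.257
gripper_force: 25.0
```

>>> arm_command(deltas=[0,0,0,0.00012,-0.0025,0.00091,15,0,0,0,0.00025,-0.005,0.00182,15,0,0,0,0.00037,-0.00751,0.00274,15])

```text
clock: 4.05
position: [0.51, -0.0736, 0.1214]
ee_rot: [1.977, 2.077, -0.345]
force: [4.9, 1.0, -4.9]
width: 0.256
gripper_force: 25.0
```

>>> arm_command(deltas=[0,0,0,0.00012,-0.0025,0.00091,15,0,0,0,0.00025,-0.005,0.00182,15,0,0,0,0.00037,-0.00751,0.00274,15])

```text
clock: 4.35
position: [0.5104, -0.0811, 0.1241]
ee_rot: [1.977, 2.077, -0.345]
force: [6.1, 1.2, -6.2]
width: 0.251
gripper_force: 25.0
```

>>> arm_command(deltas=[0,0,0,0.00012,-0.0025,0.00091,15,0,0,0,0.00025,-0.005,0.00182,15,0,0,0,0.00037,-0.00751,0.00274,15])

```text
clock: 4.65
position: [0.5108, -0.0886, 0.1268]
ee_rot: [1.977, 2.077, -0.345]
force: [6.1, 1.6, -4.8]
width: 0.25
gripper_force: 25.0
```

>>> arm_command(deltas=[0,0,0,0.00012,-0.0025,0.00091,15,0,0,0,0.00025,-0.005,0.00182,15,0,0,0,0.00037,-0.00751,0.00274,15])

```text
clock: 4.95
position: [0.5111, -0.0961, 0.1296]
ee_rot: [1.976, 2.077, -0.345]
force: [5.2, 1.6, -5.6]
width: 0.253
gripper_force: 25.0
```

>>> arm_command(deltas=[0,0,0,0.00012,-0.0025,0.00091,15,0,0,0,0.00025,-0.005,0.00182,15,0,0,0,0.00037,-0.00751,0.00274,15])

```text
clock: 5.25
position: [0.5114, -0.1036, 0.1323]
ee_rot: [1.976, 2.077, -0.345]
force: [5.5, 1.9, -5.3]
width: 0.254
gripper_force: 25.0
```

>>> arm_command(deltas=[0,0,0,0.00012,-0.0025,0.00091,15,0,0,0,0.00025,-0.005,0.00182,15,0,0,0,0.00037,-0.00751,0.00274,15])

```text
clock: 5.55
position: [0.5118, -0.1112, 0.135]
ee_rot: [1.977, 2.077, -0.345]
force: [5.1, 1.5, -5.7]
width: 0.252
gripper_force: 25.0
```

>>> arm_command(deltas=[0,0,0,0.00012,-0.0025,0.00091,15,0,0,0,0.00025,-0.005,0.00182,15,0,0,0,0.00037,-0.00751,0.00274,15])

```text
clock: 5.85
position: [0.5121, -0.1186, 0.1378]
ee_rot: [1.977, 2.077, -0.345]
force: [5.1, 1.0, -5.3]
width: 0.255
gripper_force: 25.0
```

>>> arm_command(deltas=[0,0,0,0.00012,-0.0025,0.00091,15,0,0,0,0.00025,-0.005,0.00182,15,0,0,0,0.00037,-0.00751,0.00274,15])

```text
clock: 6.15
position: [0.5125, -0.1261, 0.1405]
ee_rot: [1.977, 2.077, -0.345]
force: [5.6, 1.4, -5.0]
width: 0.252
gripper_force: 25.0
```

>>> arm_command(deltas=[0,0,0,0.00012,-0.0025,0.00091,15,0,0,0,0.00025,-0.005,0.00182,15,0,0,0,0.00037,-0.00751,0.00274,15])

```text
clock: 6.45
position: [0.5128, -0.133, 0.143]
ee_rot: [1.977, 2.078, -0.344]
force: [4.8, 6.7, -7.2]
width: 0.25
gripper_force: 25.0
```

>>> arm_command(deltas=[0,0,0,0.00012,-0.0025,0.00091,15,0,0,0,0.00025,-0.005,0.00182,15,0,0,0,0.00037,-0.00751,0.00274,15])

```text
clock: 6.75
position: [0.5131, -0.139, 0.1452]
ee_rot: [1.976, 2.081, -0.343]
force: [5.2, 9.2, -7.9]
width: 0.252
gripper_force: 25.0
```

>>> arm_command(deltas=[0,0,0,0.00012,-0.0025,0.00091,15,0,0,0,0.00025,-0.005,0.00182,15,0,0,0,0.00037,-0.00751,0.00274,15])

```text
clock: 7.05
position: [0.5136, -0.1483, 0.1486]
ee_rot: [1.976, 2.078, -0.345]
force: [5.6, 2.0, -5.0]
width: 0.254
gripper_force: 25.0
```

>>> arm_command(deltas=[0,0,0,0.00012,-0.0025,0.00091,15,0,0,0,0.00025,-0.005,0.00182,15,0,0,0,0.00037,-0.00751,0.00274,15])

```text
clock: 7.35
position: [0.5139, -0.1561, 0.1514]
ee_rot: [1.976, 2.077, -0.345]
force: [5.7, 1.6, -3.9]
width: 0.253
gripper_force: 25.0
```

>>> arm_command(deltas=[0,0,0,0.00012,-0.0025,0.00091,15,0,0,0,0.00025,-0.005,0.00182,15,0,0,0,0.00037,-0.00751,0.00274,15])

```text
clock: 7.65
position: [0.5143, -0.1636, 0.1542]
ee_rot: [1.976, 2.077, -0.345]
force: [5.1, 1.6, -4.6]
width: 0.251
gripper_force: 25.0
```

>>> arm_command(deltas=[0,0,0,0.00012,-0.0025,0.00091,15,0,0,0,0.00025,-0.005,0.00182,15,0,0,0,0.00037,-0.00751,0.00274,15])

```text
clock: 7.95
position: [0.5146, -0.1711, 0.1569]
ee_rot: [1.976, 2.077, -0.345]
force: [5.0, 1.6, -5.0]
width: 0.255
gripper_force: 25.0
```

>>> arm_command(deltas=[0,0,0,0.00012,-0.0025,0.00091,15,0,0,0,0.00025,-0.005,0.00182,15,0,0,0,0.00037,-0.00751,0.00274,15])

```text
clock: 8.25
position: [0.515, -0.1786, 0.1596]
ee_rot: [1.976, 2.077, -0.345]
force: [5.1, 0.9, -3.9]
width: 0.251
gripper_force: 25.0
```

>>> arm_command(deltas=[0,0,0,0.00012,-0.0025,0.00091,15,0,0,0,0.00025,-0.005,0.00182,15,0,0,0,0.00037,-0.00751,0.00274,15])

```text
clock: 8.55
position: [0.5153, -0.1861, 0.1624]
ee_rot: [1.977, 2.078, -0.345]
force: [5.6, 2.0, -4.7]
width: 0.256
gripper_force: 25.0
```

>>> arm_command(deltas=[0,0,0,0.00012,-0.0025,0.00091,15,0,0,0,0.00025,-0.005,0.00182,15,0,0,0,0.00037,-0.00751,0.00274,15])

```text
clock: 8.85
position: [0.5157, -0.1936, 0.1651]
ee_rot: [1.976, 2.078, -0.345]
force: [5.4, 1.9, -4.1]
width: 0.25
gripper_force: 25.0
```

>>> arm_command(deltas=[0,0,0,0.00012,-0.0025,0.00091,15,0,0,0,0.00025,-0.005,0.00182,15,0,0,0,0.00037,-0.00751,0.00274,15])

```text
clock: 9.15
position: [0.516, -0.2011, 0.1678]
ee_rot: [1.976, 2.078, -0.345]
force: [6.0, 1.1, -4.9]
width: 0.254
gripper_force: 25.0
```

>>> arm_command(deltas=[0,0,0,5e-05,-0.00094,0.00034,15,0,0,0,9e-05,-0.00188,0.00068,15,0,0,0,9e-05,-0.00188,0.00068,15])

```text
clock: 9.45
position: [0.5161, -0.2031, 0.1685]
ee_rot: [1.977, 2.077, -0.346]
force: [5.0, 0.5, -4.4]
width: 0.256
gripper_force: 25.0
```

>>> arm_command(deltas=[0,0,0,5e-05,-0.00094,0.00034,15,0,0,0,9e-05,-0.00188,0.00068,15,0,0,0,9e-05,-0.00188,0.00068,15])

```text
clock: 9.75
position: [0.5162, -0.2049, 0.1692]
ee_rot: [1.977, 2.077, -0.345]
force: [5.0, 1.2, -4.3]
width: 0.254
gripper_force: 25.0
```

>>> arm_command(deltas=[0,0,0,5e-05,-0.00094,0.00034,15,0,0,0,9e-05,-0.00188,0.00068,15,0,0,0,9e-05,-0.00188,0.00068,15])

```text
clock: 10.05
position: [0.5164, -0.2068, 0.1699]
ee_rot: [1.977, 2.077, -0.345]
force: [6.0, 1.3, -3.9]
width: 0.249
gripper_force: 25.0
```

>>> arm_command(deltas=[0,0,0,5e-05,-0.00094,0.00034,15,0,0,0,9e-05,-0.00188,0.00068,15,0,0,0,9e-05,-0.00188,0.00068,15])

```text
clock: 10.35
position: [0.5164, -0.2085, 0.1705]
ee_rot: [1.977, 2.078, -0.345]
force: [6.4, 1.4, -3.3]
width: 0.252
gripper_force: 25.0
```

>>> arm_command(deltas=[0,0,0,5e-05,-0.00094,0.00034,15,0,0,0,9e-05,-0.00188,0.00068,15,0,0,0,9e-05,-0.00188,0.00068,15])

```text
clock: 10.65
position: [0.5164, -0.2092, 0.1708]
ee_rot: [1.976, 2.079, -0.345]
force: [4.8, 6.6, -4.2]
width: 0.253
gripper_force: 25.0
```

>>> arm_command(deltas=[0,0,0,5e-05,-0.00094,0.00034,15,0,0,0,9e-05,-0.00188,0.00068,15,0,0,0,9e-05,-0.00188,0.00068,15])

```text
clock: 10.95
position: [0.5165, -0.2099, 0.171]
ee_rot: [1.976, 2.081, -0.344]
force: [4.0, 9.3, -4.3]
width: 0.251
gripper_force: 25.0
```

>>> arm_command(deltas=[0,0,0,0,0,0,15,0,0,0,-0.00012,0.0025,-0.00091,15,0,0,0,-0.00025,0.005,-0.00182,15,0,0,0,-0.0005,0.01,-0.00364,15,0,0,0,-0.0007,0.015,-0.00547,15,0,0,0,-0.001,0.02,-0.00729,15,0,0,0,-0.0012,0.025,-0.0091,15,0,0,0,-0.0015,0.03,-0.0109,15,0,0,0,-0.0017,0.035,-0.0128,15,0,0,0,-0.002,0.04,-0.0146,15,0,0,0,-0.0022,0.045,-0.0164,15,0,0,0,-0.0025,0.05,-0.0182,15,0,0,0,-0.0026,0.0525,-0.0191,15])

```text
clock: 12.25
position: [0.5141, -0.1594, 0.1526]
ee_rot: [1.976, 2.078, -0.345]
force: [5.0, 0.8, -4.7]
width: 0.255
gripper_force: 25.0
```

>>> arm_command(deltas=[0,0,0,-7e-05,0.0015,-0.00055,15,0,0,0,-0.00015,0.003,-0.0011,15])

```text
clock: 12.45
position: [0.5139, -0.1568, 0.1517]
ee_rot: [1.976, 2.077, -0.345]
force: [5.8, 1.1, -4.5]
width: 0.251
gripper_force: 25.0
```

>>> arm_command(deltas=[0,0,0,-7e-05,0.0015,-0.00055,15,0,0,0,-0.00015,0.003,-0.0011,15])

```text
clock: 12.65
position: [0.5138, -0.1539, 0.1506]
ee_rot: [1.976, 2.077, -0.345]
force: [5.9, 1.4, -4.5]
width: 0.251
gripper_force: 25.0
```

>>> arm_command(deltas=[0,0,0,-7e-05,0.0015,-0.00055,15,0,0,0,-0.00015,0.003,-0.0011,15])

```text
clock: 12.85
position: [0.5137, -0.1509, 0.1496]
ee_rot: [1.976, 2.077, -0.345]
force: [5.5, 0.5, -4.2]
width: 0.257
gripper_force: 25.0
```

>>> arm_command(deltas=[0,0,0,-7e-05,0.0015,-0.00055,15,0,0,0,-0.00015,0.003,-0.0011,15])

```text
clock: 13.05
position: [0.5135, -0.148, 0.1485]
ee_rot: [1.976, 2.077, -0.345]
force: [6.3, 0.4, -3.7]
width: 0.253
gripper_force: 25.0
```

>>> arm_command(deltas=[0,0,0,-7e-05,0.0015,-0.00055,15,0,0,0,-0.00015,0.003,-0.0011,15])

```text
clock: 13.25
position: [0.5134, -0.145, 0.1474]
ee_rot: [1.976, 2.077, -0.345]
force: [6.1, -0.4, -4.0]
width: 0.257
gripper_force: 25.0
```

>>> arm_command(deltas=[0,0,0,-7e-05,0.0015,-0.00055,15,0,0,0,-0.00015,0.003,-0.0011,15])

```text
clock: 13.45
position: [0.5133, -0.1431, 0.1467]
ee_rot: [1.977, 2.075, -0.346]
force: [6.2, -5.2, -1.3]
width: 0.257
gripper_force: 25.0
```

>>> arm_command(deltas=[0,0,0,-7e-05,0.0015,-0.00055,15,0,0,0,-0.00015,0.003,-0.0011,15])

```text
clock: 13.65
position: [0.5132, -0.141, 0.1459]
ee_rot: [1.977, 2.074, -0.347]
force: [6.9, -5.8, -1.4]
width: 0.254
gripper_force: 25.0
```

>>> arm_command(deltas=[0,0,0,-7e-05,0.0015,-0.00055,15,0,0,0,-0.00015,0.003,-0.0011,15])

```text
clock: 13.85
position: [0.5131, -0.138, 0.1449]
ee_rot: [1.977, 2.074, -0.347]
force: [6.0, -6.6, -1.0]
width: 0.253
gripper_force: 25.0
```

>>> arm_command(deltas=[0,0,0,-7e-05,0.0015,-0.00055,15,0,0,0,-0.00015,0.003,-0.0011,15])

```text
clock: 14.05
position: [0.5129, -0.135, 0.1437]
ee_rot: [1.977, 2.074, -0.347]
force: [6.5, -6.3, -1.4]
width: 0.254
gripper_force: 25.0
```

>>> arm_command(deltas=[0,0,0,-7e-05,0.0015,-0.00055,15,0,0,0,-0.00015,0.003,-0.0011,15])

```text
clock: 14.25
position: [0.5127, -0.1307, 0.1422]
ee_rot: [1.977, 2.076, -0.345]
force: [6.9, 0.3, -4.3]
width: 0.256
gripper_force: 25.0
```

>>> arm_command(deltas=[0,0,0,-7e-05,0.0015,-0.00055,15,0,0,0,-0.00015,0.003,-0.0011,15])

```text
clock: 14.45
position: [0.5126, -0.127, 0.1408]
ee_rot: [1.977, 2.077, -0.345]
force: [5.9, 1.1, -3.7]
width: 0.25
gripper_force: 25.0
```

>>> arm_command(deltas=[0,0,0,-0.00012,0.0025,-0.00091,15,0,0,0,-0.00025,0.005,-0.00182,15,0,0,0,-0.0005,0.01,-0.00364,15,0,0,0,-0.0007,0.015,-0.00547,15,0,0,0,-0.001,0.02,-0.00729,15,0,0,0,-0.0012,0.025,-0.0091,15,0,0,0,-0.0015,0.03,-0.0109,15,0,0,0,-0.0017,0.035,-0.0128,15,0,0,0,-0.002,0.04,-0.0146,15,0,0,0,-0.0022,0.045,-0.0164,15,0,0,0,-0.0025,0.05,-0.0182,15,0,0,0,-0.0028,0.055,-0.02,15,0,0,0,-0.0029,0.058,-0.0211,15,0,0,0,-0.0029,0.058,-0.0211,15])

```text
clock: 15.85
position: [0.5098, -0.0685, 0.1195]
ee_rot: [1.976, 2.078, -0.345]
force: [6.5, 0.8, -5.8]
width: 0.25
gripper_force: 25.0
```

>>> arm_command(deltas=[0,0,0,-0.00012,0.0025,-0.00091,15,0,0,0,-0.00025,0.005,-0.00182,15,0,0,0,-0.00035,0.007,-0.00255,15,0,0,0,-0.00035,0.007,-0.00255,15])

```text
clock: 16.25
position: [0.5095, -0.0617, 0.1171]
ee_rot: [1.976, 2.077, -0.345]
force: [5.4, 0.8, -5.4]
width: 0.258
gripper_force: 25.0
```

>>> arm_command(deltas=[0,0,0,-5e-05,0.00094,-0.00034,15,0,0,0,-9e-05,0.00188,-0.00068,15,0,0,0,-9e-05,0.00188,-0.00068,15])

```text
clock: 16.55
position: [0.5094, -0.06, 0.1164]
ee_rot: [1.976, 2.077, -0.345]
force: [5.6, 0.5, -5.7]
width: 0.25
gripper_force: 25.0
```

>>> arm_command(deltas=[0,0,0,-5e-05,0.00094,-0.00034,15,0,0,0,-9e-05,0.00188,-0.00068,15,0,0,0,-9e-05,0.00188,-0.00068,15])

```text
clock: 16.85
position: [0.5093, -0.0587, 0.1159]
ee_rot: [1.976, 2.076, -0.345]
force: [7.2, -1.3, -4.7]
width: 0.252
gripper_force: 25.0
```

>>> arm_command(deltas=[0,0,0,-5e-05,0.0007,-0.00026,15,0,0,0,-7e-05,0.0014,-0.0005,15,0,0,0,-7e-05,0.0014,-0.0005,15,0,0,0,-7e-05,0.0014,-0.0005,15,0,0,0,-7e-05,0.0014,-0.0005,15])

```text
clock: 17.35
position: [0.5093, -0.0582, 0.1157]
ee_rot: [1.977, 2.075, -0.346]
force: [6.1, -3.3, -3.0]
width: 0.257
gripper_force: 25.0
```

>>> arm_command(deltas=[0,0,0,0.0001,-0.0025,0.0009,15,0,0,0,0.0002,-0.005,0.0018,15,0,0,0,0.0005,-0.01,0.0036,15,0,0,0,0.0007,-0.015,0.0055,15,0,0,0,0.001,-0.02,0.0073,15,0,0,0,0.0012,-0.025,0.0091,15,0,0,0,0.0015,-0.03,0.0109,15,0,0,0,0.0017,-0.035,0.0128,15,0,0,0,0.002,-0.04,0.0146,15,0,0,0,0.0022,-0.045,0.0164,15,0,0,0,0.0025,-0.05,0.0182,15,0,0,0,0.0027,-0.055,0.02,15,0,0,0,0.003,-0.06,0.0219,15,0,0,0,0.0032,-0.065,0.0237,15,0,0,0,0.0035,-0.07,0.0255,15,0,0,0,0.0037,-0.0745,0.0271,15,0,0,0,0.0038,-0.077,0.0281,15,0,0,0,0.0039,-0.0795,0.029,15,0,0,0,0.0041,-0.083,0.0302,15,0,0,0,0.0041,-0.083,0.0302,15])

```text
clock: 19.35
position: [0.5131, -0.1386, 0.1451]
ee_rot: [1.976, 2.079, -0.344]
force: [5.1, 5.7, -5.3]
width: 0.256
gripper_force: 25.0
```

>>> arm_command(deltas=[0,0,0,0,0.0005,-0.0002,15,0,0,0,0,0.001,-0.0004,15,0,0,0,0,0.001,-0.0004,15])

```text
clock: 19.65
position: [0.5131, -0.1384, 0.145]
ee_rot: [1.976, 2.078, -0.345]
force: [5.3, 2.3, -4.1]
width: 0.256
gripper_force: 25.0
```

>>> arm_command(deltas=[0,0,0,0,0,0,15,0,0,0,0,0,0,15,0,0,0,0,0,0,30,0,0,0,0,0,0,35,0,0,0,0,0,0,50,0,0,0,0,0,0,60,0,0,0,0,0,0,60,0,0,0,0,0,0,60], force=8)

```text
clock: 20.45
position: [0.5122, -0.1392, 0.145]
ee_rot: [1.978, 2.077, -0.347]
force: [0.3, 1.1, 0.6]
width: 0.64
gripper_force: 0.0
```

>>> arm_command(deltas=[0,0,0,0,0.009,0.024,60,0,0,0,-0.001,0.018,0.05,60,0,0,0,-0.002,0.036,0.1,60,0,0,0,-0.002,0.036,0.1,60,0,0,0,-0.002,0.036,0.1,60])

```text
clock: 20.95
position: [0.511, -0.1025, 0.2459]
ee_rot: [1.976, 2.077, -0.343]
force: [-0.6, -0.3, -0.6]
width: 0.652
gripper_force: 0.0
```

```bash
python3 - <<'E'
from h import *
im=optics.get_image("wrist");s,p,R=st();c=optics.calibration("wrist")
print(s["force"],p,proj(c,[np.array([.5131,-.1385,.145])]))
im2=optics.get_image("scene")
cv2.imwrite("pics/w2.png",np.hstack([cv2.resize(im,(400,250)),cv2.resize(im2[160:310,240:480],(400,250))]))
E
```

```text
[ 0.80633976 -0.26266433  0.18973763] [ 0.51017906 -0.10298026  0.24484304] [[318.09968733 206.10775658]]
```

View pics/w2.png

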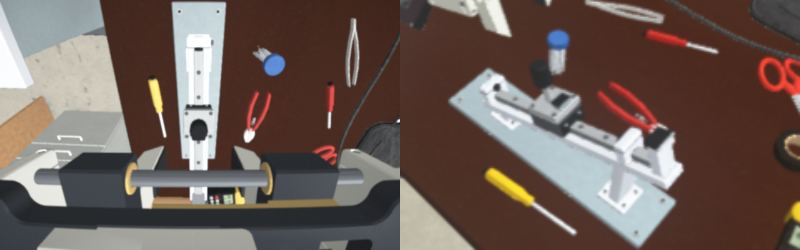

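The wrist half of the picture shows the knob at (199,130), which is (318,208) at full size against a predicted (318,206). The carriage is hanging mid-rail by itself, the gripper is clear and the tools haven't moved.

```bash
python3 -c "
from cell import arm;print(arm.sign_off())"
```

```text
the job is handed in; nothing more can be done
None
```

I stroked the carriage gently up to the top stop and back down to the low stop, then left it hanging by itself on the sticky spot, about 85 mm of travel above the low stop; the job is handed in, but the sign-off gave no verdict.

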